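# Turn the jar carousel to the red cap

## Robot

A 7-joint arm with a two-finger parallel gripper is mounted at the origin on the work surface. World frame = base frame: x ahead of the robot, y to its left, z up, the work surface at z = 0. Lengths are in m, angles in rad, forces in N, time in s.
With the tool pointing down it reaches from about 0.4 to 0.85 m from the base axis. Payload 4.5 kg.
Tool frame: the origin (TCP) lies on the centre line of the jaws, within the pads' length; the fingertips stand 11 mm ahead of it and the grasp point (between the pads) lies 8 mm behind it; z points along the fingers, y is the line along which they close (so a half turn about z gives the same grasp; the last joint's range is limited). The gripper opens to 88 mm and grips with 3 to 60 N. Pads are 18 mm wide; open, the fingers measure 123 mm over their backs; the gripper's body (75 mm by 187 mm) begins 45 mm behind the grasp point.
Start: joints at [1.323, 0.689, -0.195, 1.565, 0.157, 0.902, -0.215], TCP at [0.174, -0.6, 0.227] pointing down, gripper open.
Joint ranges: [-3.01, 3.01], [-0.46, 2.08], [-1.47, 1.51], [0.13, 2.56], [-1, 4.14], [0.04, 2.09], [-2.66, 2.66]. Speed limits (rad/s): [2.57, 2.57, 3.14, 3.14, 3.14, 3.14, 3.14].

## Interface

Orientations are given as a unit quaternion [x, y, z, w].
In Python, from plant import * gives the robot as it stands. The module is installed in compiled form; this text tells all that it offers.
- The arm moves only by the tool send_rows, never from a script. Its argument "motion" is a list of rows, each an object of numbers: "x", "y", "z": the shift along the tool's x, y, z in cm; "rx", "ry", "rz": the turn, a rotation vector about the tool's x, y, z in rad; "jaw": the finger opening in cm, from 0 to 8.81. In form: [{"x": .., "y": .., "z": .., "rx": .., "ry": .., "rz": .., "jaw": ..}, ...]. A call has exactly 5 rows; each row shifts and turns the commanded pose from where the row before left it, along the tool's axes as they then stand; what a row does not reach is not made up. A row lasts 1/10 s, in which the tool goes at most 50 mm and 8.59 degrees, less where a joint would pass 70% of its speed; a pose out of reach is approached as far as the arm can. A call is refused whole if a number of a shift passes 5 or a number of a turn 0.15, either way. A call with a gripper value outside its range is refused whole. The fingers move at their own pace and stop on an object; "grip_force" is the grip in N (left out, the last holds). Time passes only in rows, so rows that do not move let the fingers close, or fill a call up. It gives the time, the measured TCP pose, the force, the opening and the grip force at its end, in the units of the state.
- get_state(): the state, without advancing time (a new reading comes with each control period).
- snapshot(name): name is "scene" or "top" or "wrist"; returns a dict with "img" (384x512x3 uint8, red, green, blue), "vertical_fov" (degrees; the focal length in pixels is half the picture's height over the tangent of half this angle, whatever the lens; pixels are square), "cx", "cy" (the principal point, pixels), "extrinsics" (4x4, takes a point from camera to world coordinates). Camera axes: x right, y up, looking along -z (the intrinsics and any distortion apply to the point x, -y, -z); pixel columns grow to the right and rows downward; lengths in m; the calibration is good to about 2 mm. A picture is of the moment at which its call begins. There is no depth.
- finish_job(): hands the job in; it is judged then, once.
The state is a dict: "clock": time; "q": joint angles; "qd": joint speeds; "joint_torque": joint torques, N m; "tool_pos": TCP position; "eef_rot": TCP orientation; "contact_force": force on the tool from outside, world axes, zero at the start; "moment": the same for the moment, N m; "opening": opening from 0.0 (shut) to 1.0 (fully open); "finger_force": force on a finger pad.
Only numpy, scipy, OpenCV 4.12 (cv2) and the standard library are available. Lean on these libraries where they do the work, as an engineer would, in place of code of your own. Each camera call takes 0.05 s, during which the arm holds its last target. There are 200 camera calls.

## Task

Turn the green carousel by pushing the black pegs on its rim round with your fingertips, either way, until the jar with the red cap stands at the front, squarely in line with the yellow pointer on the carousel's foot, and leave it at rest there. Do not touch the jars: all five stay standing in their seats, and the loose hardware and the brass scoop lying around the carousel stay where they are.

Things in the scene. Friction and masses are not known exactly. Their poses are not given: they have to be found in the camera images.
- carousel_foot: fixed dark steel foot of the carousel, 190 mm in diameter, 22 mm tall, with a low arm carrying a yellow pointer; origin on the table, on the carousel's turning axis; its x axis runs from the turning axis through the yellow pointer (the front), z up
- pointer (a point): outer end of the yellow pointer (22 mm wide, top 20 mm above the table), 172 mm from the turning axis, on the foot's x axis; this side is the carousel's front
- platter: green round platter, 260 mm wide, 16 mm thick, turning either way about the vertical axis through its origin; light friction (2 to 4 N at the rim), stops where it is left. Origin at the centre of its underside, 24 mm above the table. Five jar seats, centres 58 mm from the axis, at 0, 72, 144, 216 and 288 degrees counter-clockwise from its own x axis, each in a raised ring 6 mm high
- axis (a point): turning axis at the platter's upper face, 40 mm above the table; turns with the platter, same axes. Five upright black pegs, 14 mm wide and 42 mm tall (tops 82 mm above the table), stand on the rim 120 mm from the axis, half-way between the seats: at 36, 108, 180, 252 and 324 degrees counter-clockwise from the platter's own x axis. A steel hub 24 mm wide, 30 mm tall stands here
- jar_red: small closed jar with a red cap (the marked one), 44 mm in diameter and 52 mm tall, loose in one of the five seats of the carousel; origin at the centre of its foot
- jar_white: small closed jar with a white cap, 44 mm in diameter and 52 mm tall, loose in one of the five seats of the carousel; origin at the centre of its foot
- jar_blue: small closed jar with a blue cap, 44 mm in diameter and 52 mm tall, loose in one of the five seats of the carousel; origin at the centre of its foot
- jar_black: small closed jar with a black cap, 44 mm in diameter and 52 mm tall, loose in one of the five seats of the carousel; origin at the centre of its foot
- jar_grey: small closed jar with a grey cap, 44 mm in diameter and 52 mm tall, loose in one of the five seats of the carousel; origin at the centre of its foot
- bolt1: galvanized carriage bolt with a square nut, 83 mm long, 26 mm high, lying along its x axis on the table; origin on the table under its middle; not to be disturbed
- bolt2: galvanized carriage bolt with a square nut, 83 mm long, 26 mm high, lying along its x axis on the table; origin on the table under its middle; not to be disturbed
- bolt3: galvanized carriage bolt with a square nut, 83 mm long, 26 mm high, lying along its x axis on the table; origin on the table under its middle; not to be disturbed
- bolt4: galvanized carriage bolt with a square nut, 83 mm long, 26 mm high, lying along its x axis on the table; origin on the table under its middle; not to be disturbed
- wing1: zinc wing nut, about 60 mm across the wings and 36 mm tall, standing on the table; origin at the centre of its underside; not to be disturbed
- wing2: zinc wing nut, about 60 mm across the wings and 36 mm tall, standing on the table; origin at the centre of its underside; not to be disturbed
- scoop: brass scoop with a turned wooden handle, lying along its x axis (handle to -x), 176 mm long and 34 mm high; origin under the middle of its pan, on the table; not to be disturbed
Not all that is in view belongs to the job. Leave any turquoise look-alike of the jar_grey alone. Leave any turquoise look-alike of the jar_white alone.

How it is judged:
At the end, for the whole second after the job is handed in: The middle of the red-capped jar is within 10 mm of the line from the turning axis through the yellow pointer, on the pointer's side; the platter is at rest; all five jars stand upright in their seats; bolts, wing nuts and scoop lie within 25 mm of where they started (y of jar_red in the frame of carousel_foot between -0.01 and 0.01 m and x of jar_red in the frame of carousel_foot above 0.045 m and angular speed of platter below 0.05 rad/s and z of jar_red in the frame of axis between -0.005 and 0.005 m and angle between each of jar_red, jar_white, jar_blue, jar_black, jar_grey's own z axis and vertical below 0.12 rad and horizontal distance between jar_red and axis between 0.05 and 0.066 m and z of jar_white in the frame of axis between -0.005 and 0.005 m and horizontal distance between jar_white and axis between 0.05 and 0.066 m and z of jar_blue in the frame of axis between -0.005 and 0.005 m and horizontal distance between jar_blue and axis between 0.05 and 0.066 m and z of jar_black in the frame of axis between -0.005 and 0.005 m and horizontal distance between jar_black and axis between 0.05 and 0.066 m and z of jar_grey in the frame of axis between -0.005 and 0.005 m and horizontal distance between jar_grey and axis between 0.05 and 0.066 m and distance of each of bolt1, bolt2, bolt3, bolt4, wing1, wing2, scoop from where it was at the start of the episode below 0.025 m); the robot touches nothing.
It fails at once if the arm or the body of the gripper, not the fingers, pushes the carousel (more than 5 N) (contact force between the arm and platter above 5 N).
It fails at once if a jar is touched by the robot (more than 1 N) (contact force between any of jar_red, jar_white, jar_blue, jar_black, jar_grey and the fingers above 1 N or contact force between any of jar_red, jar_white, jar_blue, jar_black, jar_grey and the arm above 1 N).
It fails at once if a jar is lifted out of its seat or tipped (z of any of jar_red, jar_white, jar_blue, jar_black, jar_grey in the frame of axis above 0.01 m or angle between any of jar_red, jar_white, jar_blue, jar_black, jar_grey's own z axis and vertical above 0.35 rad).
It fails at once if a bolt, a wing nut or the scoop is moved more than 25 mm or lifted (distance of any of bolt1, bolt2, bolt3, bolt4, wing1, wing2, scoop from where it was at the start of the episode above 0.025 m or height (world z) of any of bolt1, bolt2, bolt3, bolt4, wing1, wing2, scoop above 0.02 m).
It also fails if it takes over 64 s, if anything falls off the work surface, if the arm or the gripper's body presses on something with over 40 N, if the wrist force passes 120 N, or if a joint passes its speed limit or range.

## Working session

There is one attempt and no reset: what is moved stays moved. The work goes in short steps, Python scripts to look and compute and a tool call to move; the robot and the scene stay as the last step left them, time stands still between calls to the robot, and variables do not carry over. Pictures are saved under pics/ and viewed, at most 10 in all, crops included, and the job is handed in when it is done.

Besides the shell and the picture viewer there is one more tool, called after ">>>" as name(argument=value, ...), one argument or row to a line, values as JSON. send_rows: Moves the arm, as the interface text tells. Its arguments: {"type":"object","properties":{"motion":{"type":"array"},"grip_force":{"type":"number"}},"required":["motion"]}

```bash
mkdir -p pics; cat > h.py <<'E'
from plant import *
import numpy as np, cv2
def snap(cam,fn):
    s=snapshot(cam); cv2.imwrite('pics/'+fn+'.png',s['img'][:,:,::-1]); np.save('pics/'+fn+'.npy',s,allow_pickle=True); return s
def load(fn): return np.load('pics/'+fn+'.npy',allow_pickle=True).item()
def ray(s,u,v,z):
    f=192/np.tan(np.radians(s['vertical_fov'])/2); E=np.array(s['extrinsics'])
    d=E[:3,:3]@np.array([(u-s['cx'])/f,-(v-s['cy'])/f,-1]); o=E[:3,3]
    return (o+d*(z-o[2])/d[2]).round(4)
def proj(s,p):
    f=192/np.tan(np.radians(s['vertical_fov'])/2); E=np.array(s['extrinsics'])
    c=E[:3,:3].T@(np.array(p)-E[:3,3]); return (s['cx']-f*c[0]/c[2], s['cy']+f*c[1]/c[2])
E
python3 - <<'E'
from h import *
a=snap('top','top0'); b=snap('scene','sc0')
print({k:v for k,v in a.items() if k!='img'})
st=get_state(); print(st)
im=np.hstack([a['img'],b['img']])
cv2.imwrite('pics/top0b.png',cv2.resize(a['img'],(800,600),interpolation=3)[:,:,::-1])
E
```

```text
{'vertical_fov': 54.97947782440899, 'cx': 255.2198626189839, 'cy': 192.84001834429833, 'extrinsics': array([[-3.05550427e-02,  9.89640594e-01, -1.40277879e-01,
         3.93745176e-01],
       [-9.99532978e-01, -3.03177821e-02,  3.82857834e-03,
         1.50566065e-03],
       [-4.63997632e-04,  1.40329349e-01,  9.90104772e-01,
         1.09051938e+00],
       [ 0.00000000e+00,  0.00000000e+00,  0.00000000e+00,
         1.00000000e+00]])}
{'clock': 0.1, 'q': array([ 1.32281231,  0.68988109, -0.19451285,  1.56625585,  0.15729382,
        0.90250691, -0.21506888]), 'qd': array([ 1.10519880e-03,  4.29172522e-04, -2.81790865e-04, -3.42568729e-03,
       -2.88882658e-05, -1.71290670e-03, -7.39724498e-04]), 'joint_torque': array([-2.25638651e-03, -5.28497958e+01, -1.27119776e+00, -1.53836524e+01,
       -5.25782187e-02,  2.02651761e-03,  6.86344924e-05]), 'tool_pos': array([ 0.1735801 , -0.5997889 ,  0.22589773]), 'eef_rot': array([ 9.90083767e-01,  1.40475778e-01, -1.78167384e-04, -8.11398633e-04]), 'contact_force': array([ 0.70989286, -0.76684021, -0.11506012]), 'moment': array([ 0.00463161, -0.03471348, -0.02384623]), 'finger_force': 0.0, 'opening': 0.9998017079372139}
```

View pics/top0b.png

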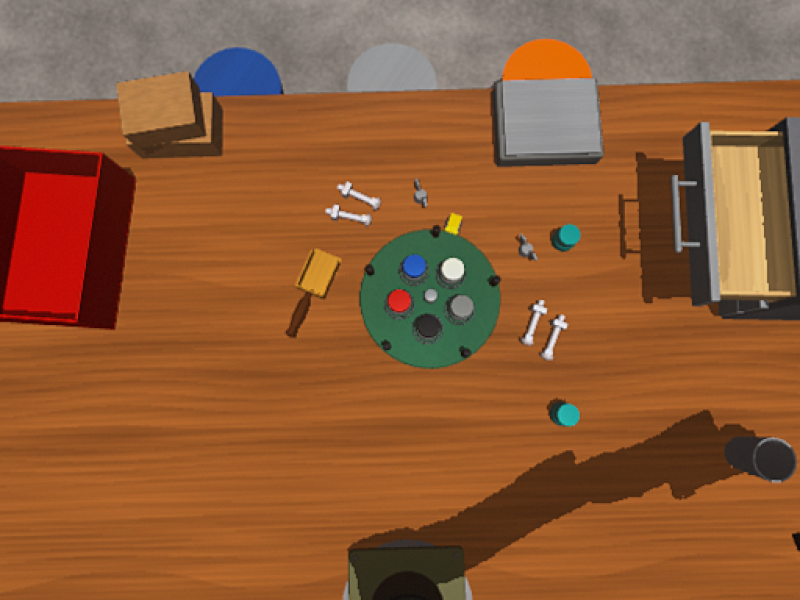

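View pics/sc0.png

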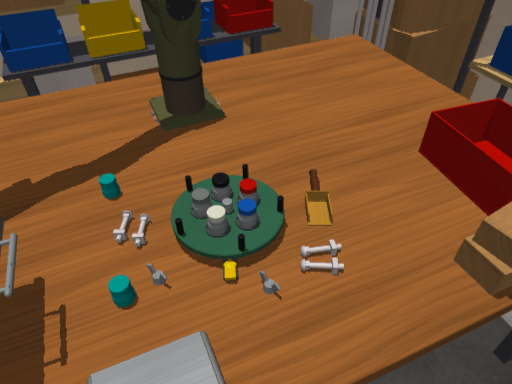

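Top view (800-px scale): the red cap is at (400,300), hub (431,295), yellow pointer (455,222). Caps that could be confused with it are blue (414,265), white (452,268), grey (461,306) and black (427,325). The turquoise look-alikes at (568,236) and (567,413) and the red bin at far left are not part of the job. One close crop to check.

```bash
python3 - <<'E'
from h import *
a=load('top0'); c=a['img'][105:245,190:377]
cv2.imwrite('pics/crop.png',cv2.resize(c,None,fx=4.27,fy=4.27,interpolation=3)[:,:,::-1])
k=1/1.5625
def P(n,u,v,z): 
    p=ray(a,u*k,v*k,z); print(n,p); return p
h=P('hub',431,295,.07)
r=P('red',400,300,.092); p=P('ptr',455,222,.02)
for n,(u,v) in dict(p1=(435,231),p2=(369,269),p3=(386,345),p4=(465,352),p5=(494,281)).items():
    q=P(n,u,v,.078); d=q-h; print(np.hypot(*d[:2]),np.degrees(np.arctan2(d[1],d[0])))
for q in (r,p):
    d=q-h; print(np.hypot(*d[:2]),np.degrees(np.arctan2(d[1],d[0])))
for n,(u,v) in dict(w1=(420,193),w2=(527,247),b1=(358,195),b2=(350,214),sc=(318,272),sch=(293,332),b3=(535,322),b4=(554,337)).items(): P(n,u,v,.015)
E
```

```text
hub [ 0.548  -0.0604  0.07  ]
red [ 0.5375 -0.0046  0.092 ]
ptr [ 0.6953 -0.1148  0.02  ]
p1 [ 0.6633 -0.0717  0.078 ]
0.11585240610362821 -5.597409145862594
p2 [0.5972 0.049  0.078 ]
0.11995415791042839 65.78532198747075
p3 [0.4605 0.0224 0.078 ]
0.12046613632054447 136.58086802658713
p4 [ 0.444  -0.1156  0.078 ]
0.11774141157638636 -152.0420128707837
p5 [ 0.5686 -0.1732  0.078 ]
0.1146656007702397 -79.65046104457832
0.056779309611864795 100.65684824692136
0.15702436116730423 -20.26991035718273
w1 [ 0.7565 -0.0502  0.015 ]
w2 [ 0.6433 -0.2506  0.015 ]
b1 [0.7562 0.0699 0.015 ]
b2 [0.7187 0.086  0.015 ]
sc [0.607  0.1489 0.015 ]
sch [0.4942 0.1969 0.015 ]
b3 [ 0.4992 -0.2567  0.015 ]
b4 [ 0.47   -0.2903  0.015 ]
```

View pics/crop.png

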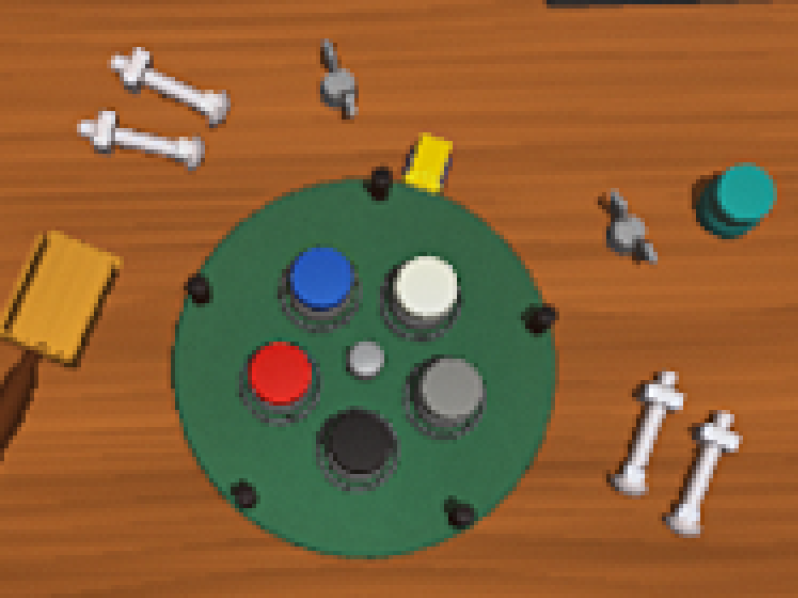

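Red cap confirmed at crop (280,373), seat angle ≈101°. The pointer is at about -20°, so the platter must turn about 121° clockwise. Plan: straddle the near-left peg (crop (244,495), ≈137°) with the jaws loosely around it, and carry it round to about 16°.

```bash
cat >> h.py <<'E'
import json
def plan(p,wps,jaw):
    """p=[x,y,z,yawdeg] start; wps=[(x,y,z,yaw,nrows)]"""
    p=np.array(p,float); out=[]
    for *w,n in wps:
        w=np.array(w,float); s=p.copy()
        for i in range(1,n+1):
            t=s+(w-s)*i/n; d=t-p; a=np.radians(p[3]); c,sn=np.cos(a),np.sin(a)
            r=dict(x=round((d[0]*c+d[1]*sn)*100,1),y=round((d[0]*sn-d[1]*c)*100,1),z=round(-d[2]*100,1),rz=round(-np.radians(d[3]),3),jaw=jaw)
            out.append(r)
            p=p+np.array([r['x']*c/100+r['y']*sn/100,r['x']*sn/100-r['y']*c/100,-r['z']/100,-np.degrees(r['rz'])])
    for i,r in enumerate(out): print(json.dumps(r).replace(' ',''),end=',\n' if i%5<4 else '\n\n')
    print(p.round(4))
def now():
    st=get_state(); q=st['eef_rot']; return [*st['tool_pos'], np.degrees(2*np.arctan2(q[1],q[0]))],st
E
python3 - <<'E'
from h import *
p,st=now(); print(p)
plan(p,[(.45,-.3,.22,75,12),(.4595,.023,.20,137,13)],3)
E
```

```text
[np.float64(0.173580095758296), np.float64(-0.5997888986836829), np.float64(0.22589772682374334), np.float64(16.15076234721862)]
{"x":2.9,"y":-1.8,"z":0.0,"rz":-0.086,"jaw":3},
{"x":3.1,"y":-1.5,"z":0.1,"rz":-0.085,"jaw":3},
{"x":3.1,"y":-1.2,"z":0.0,"rz":-0.086,"jaw":3},
{"x":3.3,"y":-1.0,"z":0.1,"rz":-0.085,"jaw":3},
{"x":3.3,"y":-0.6,"z":0.0,"rz":-0.086,"jaw":3}

{"x":3.4,"y":-0.4,"z":0.1,"rz":-0.086,"jaw":3},
{"x":3.4,"y":-0.1,"z":0.0,"rz":-0.085,"jaw":3},
{"x":3.4,"y":0.1,"z":0.1,"rz":-0.086,"jaw":3},
{"x":3.3,"y":0.5,"z":0.0,"rz":-0.085,"jaw":3},
{"x":3.3,"y":0.8,"z":0.1,"rz":-0.086,"jaw":3}

{"x":3.3,"y":1.0,"z":0.0,"rz":-0.086,"jaw":3},
{"x":3.1,"y":1.3,"z":0.1,"rz":-0.085,"jaw":3},
{"x":2.4,"y":-0.6,"z":0.2,"rz":-0.083,"jaw":3},
{"x":2.5,"y":-0.3,"z":0.1,"rz":-0.083,"jaw":3},
{"x":2.5,"y":-0.2,"z":0.2,"rz":-0.084,"jaw":3}

{"x":2.4,"y":0.0,"z":0.1,"rz":-0.083,"jaw":3},
{"x":2.5,"y":0.3,"z":0.2,"rz":-0.083,"jaw":3},
{"x":2.5,"y":0.5,"z":0.1,"rz":-0.083,"jaw":3},
{"x":2.4,"y":0.6,"z":0.2,"rz":-0.084,"jaw":3},
{"x":2.3,"y":0.9,"z":0.1,"rz":-0.083,"jaw":3}

{"x":2.2,"y":1.0,"z":0.2,"rz":-0.083,"jaw":3},
{"x":2.2,"y":1.2,"z":0.1,"rz":-0.083,"jaw":3},
{"x":2.1,"y":1.5,"z":0.2,"rz":-0.084,"jaw":3},
{"x":1.9,"y":1.5,"z":0.1,"rz":-0.083,"jaw":3},
{"x":1.8,"y":1.7,"z":0.2,"rz":-0.083,"jaw":3}

[4.590000e-01 2.290000e-02 1.999000e-01 1.369876e+02]
```

>>> send_rows(
  motion=[
    {"x":2.9,"y":-1.8,"z":0.0,"rz":-0.086,"jaw":3},
    {"x":3.1,"y":-1.5,"z":0.1,"rz":-0.085,"jaw":3},
    {"x":3.1,"y":-1.2,"z":0.0,"rz":-0.086,"jaw":3},
    {"x":3.3,"y":-1.0,"z":0.1,"rz":-0.085,"jaw":3},
    {"x":3.3,"y":-0.6,"z":0.0,"rz":-0.086,"jaw":3},
  ],
)

```text
schema error: expected keys x, y, z, rx, ry, rz, jaw
```

>>> send_rows(
  motion=[
    {"x":3.4,"y":-0.4,"z":0.1,"rz":-0.086,"jaw":3},
    {"x":3.4,"y":-0.1,"z":0.0,"rz":-0.085,"jaw":3},
    {"x":3.4,"y":0.1,"z":0.1,"rz":-0.086,"jaw":3},
    {"x":3.3,"y":0.5,"z":0.0,"rz":-0.085,"jaw":3},
    {"x":3.3,"y":0.8,"z":0.1,"rz":-0.086,"jaw":3},
  ],
)

```text
schema error: expected keys x, y, z, rx, ry, rz, jaw
```

>>> send_rows(
  motion=[
    {"x":2.9,"y":-1.8,"z":0.0,"rx":0,"ry":0,"rz":-0.086,"jaw":3},
    {"x":3.1,"y":-1.5,"z":0.1,"rx":0,"ry":0,"rz":-0.085,"jaw":3},
    {"x":3.1,"y":-1.2,"z":0.0,"rx":0,"ry":0,"rz":-0.086,"jaw":3},
    {"x":3.3,"y":-1.0,"z":0.1,"rx":0,"ry":0,"rz":-0.085,"jaw":3},
    {"x":3.3,"y":-0.6,"z":0.0,"rx":0,"ry":0,"rz":-0.086,"jaw":3},
  ],
)

```text
clock: 0.6
tool_pos: [0.2898, -0.4744, 0.2243]
eef_rot: [0.937, 0.349, -0.0, -0.0]
contact_force: [-0.0, -0.2, -0.9]
opening: 0.568
finger_force: 0.0
```

>>> send_rows(
  motion=[
    {"x":3.4,"y":-0.4,"z":0.1,"rx":0,"ry":0,"rz":-0.086,"jaw":3},
    {"x":3.4,"y":-0.1,"z":0.0,"rx":0,"ry":0,"rz":-0.085,"jaw":3},
    {"x":3.4,"y":0.1,"z":0.1,"rx":0,"ry":0,"rz":-0.086,"jaw":3},
    {"x":3.3,"y":0.5,"z":0.0,"rx":0,"ry":0,"rz":-0.085,"jaw":3},
    {"x":3.3,"y":0.8,"z":0.1,"rx":0,"ry":0,"rz":-0.086,"jaw":3},
  ],
)

```text
clock: 1.1
tool_pos: [0.4047, -0.35, 0.2214]
eef_rot: [0.842, 0.54, -0.0, -0.0]
contact_force: [0.5, -0.1, 0.2]
opening: 0.345
finger_force: 0.0
```

>>> send_rows(
  motion=[
    {"x":3.3,"y":1.0,"z":0.0,"rx":0,"ry":0,"rz":-0.086,"jaw":3},
    {"x":3.1,"y":1.3,"z":0.1,"rx":0,"ry":0,"rz":-0.085,"jaw":3},
    {"x":2.4,"y":-0.6,"z":0.2,"rx":0,"ry":0,"rz":-0.083,"jaw":3},
    {"x":2.5,"y":-0.3,"z":0.1,"rx":0,"ry":0,"rz":-0.083,"jaw":3},
    {"x":2.5,"y":-0.2,"z":0.2,"rx":0,"ry":0,"rz":-0.084,"jaw":3},
  ],
)

```text
clock: 1.6
tool_pos: [0.4522, -0.2245, 0.2153]
eef_rot: [0.71, 0.704, -0.0, -0.0]
contact_force: [0.8, 0.4, 1.0]
opening: 0.339
finger_force: 0.0
```

>>> send_rows(
  motion=[
    {"x":2.4,"y":0.0,"z":0.1,"rx":0,"ry":0,"rz":-0.083,"jaw":3},
    {"x":2.5,"y":0.3,"z":0.2,"rx":0,"ry":0,"rz":-0.083,"jaw":3},
    {"x":2.5,"y":0.5,"z":0.1,"rx":0,"ry":0,"rz":-0.083,"jaw":3},
    {"x":2.4,"y":0.6,"z":0.2,"rx":0,"ry":0,"rz":-0.084,"jaw":3},
    {"x":2.3,"y":0.9,"z":0.1,"rx":0,"ry":0,"rz":-0.083,"jaw":3},
  ],
)

```text
clock: 2.1
tool_pos: [0.4558, -0.1004, 0.2084]
eef_rot: [0.549, 0.836, -0.0, -0.0]
contact_force: [-0.5, 0.4, 0.6]
opening: 0.338
finger_force: 0.0
```

>>> send_rows(
  motion=[
    {"x":2.2,"y":1.0,"z":0.2,"rx":0,"ry":0,"rz":-0.083,"jaw":3},
    {"x":2.2,"y":1.2,"z":0.1,"rx":0,"ry":0,"rz":-0.083,"jaw":3},
    {"x":2.1,"y":1.5,"z":0.2,"rx":0,"ry":0,"rz":-0.084,"jaw":3},
    {"x":1.9,"y":1.5,"z":0.1,"rx":0,"ry":0,"rz":-0.083,"jaw":3},
    {"x":1.8,"y":1.7,"z":0.2,"rx":0,"ry":0,"rz":-0.083,"jaw":3},
  ],
)

```text
clock: 2.6
tool_pos: [0.459, 0.0234, 0.2005]
eef_rot: [0.365, 0.931, -0.0, 0.0]
contact_force: [0.9, -0.2, 0.4]
opening: 0.342
finger_force: 0.0
```

```bash
python3 - <<'E'
from h import *
p,st=now(); print(p,st['q'].round(2),st['clock'])
s=snap('wrist','w1')
for P in ([.5475,-.059,.07],[.4595,.023,.082]): print(proj(s,P))
E
```

```text
[np.float64(0.4590230356153591), np.float64(0.023442525573054523), np.float64(0.20053309992971508), np.float64(137.2366832623398)] [ 0.3   0.6  -0.71  2.06  0.61  0.7   0.02] 2.6
(np.float64(255.98291154733482), np.float64(284.62899940261536))
(np.float64(256.32099039487605), np.float64(185.38044453347067))
```

View pics/w1.png

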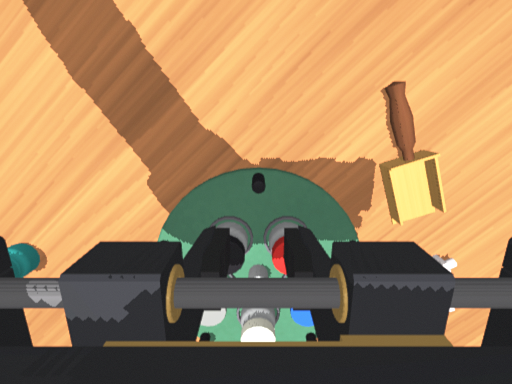

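Wrist view: peg top at about (258,180), predicted (256,185). The hub and the red jar behind the fingers agree with the estimate.

```bash
python3 - <<'E'
from h import *
s=load('w1')
g=s['img'].astype(int)[165:200,245:272].sum(2); ys,xs=np.where(g<90); print(xs.min()+245,xs.max()+245,ys.min()+165,ys.max()+165)
print(ray(s,258.5,178.5,.082),ray(s,258,188,.045),ray(s,258,168,.04),ray(s,259,268,.07))
p,st=now(); 
E
```

```text
253 263 174 183
[0.4558 0.0293 0.082 ] [0.4699 0.0159 0.045 ] [0.4539 0.0307 0.04  ] [ 0.5341 -0.042   0.07  ]
```

>>> send_rows(
  motion=[
    {"x":0.2,"y":0.2,"z":1.5,"rx":0,"ry":0,"rz":0,"jaw":3},
    {"x":0,"y":0,"z":2.5,"rx":0,"ry":0,"rz":0,"jaw":3},
    {"x":0,"y":0,"z":2.5,"rx":0,"ry":0,"rz":0,"jaw":3},
    {"x":0,"y":0,"z":2.0,"rx":0,"ry":0,"rz":0,"jaw":3},
    {"x":0,"y":0,"z":1.5,"rx":0,"ry":0,"rz":0,"jaw":3},
  ],
)

```text
clock: 3.15
tool_pos: [0.4586, 0.0252, 0.0994]
eef_rot: [0.366, 0.931, -0.0, -0.001]
contact_force: [0.3, 0.6, 0.8]
opening: 0.342
finger_force: 0.0
```

>>> send_rows(
  motion=[
    {"x":0,"y":0,"z":1.0,"rx":0,"ry":0,"rz":0,"jaw":3},
    {"x":0,"y":0,"z":1.0,"rx":0,"ry":0,"rz":0,"jaw":3},
    {"x":0,"y":0,"z":1.0,"rx":0,"ry":0,"rz":0,"jaw":3},
    {"x":0,"y":0,"z":0.9,"rx":0,"ry":0,"rz":0,"jaw":3},
    {"x":0,"y":0,"z":0,"rx":0,"ry":0,"rz":0,"jaw":3},
  ],
)

```text
clock: 3.65
tool_pos: [0.4589, 0.0252, 0.061]
eef_rot: [0.366, 0.93, -0.0, -0.0]
contact_force: [-0.2, -0.7, 0.1]
opening: 0.342
finger_force: 0.0
```

```bash
python3 - <<'E'
from h import *
p,st=now(); print(p,st['contact_force'],st['clock'])
s=snap('wrist','w2')
t=snap('scene','s2')
im=np.hstack([s['img'][100:340,100:420],t['img'][120:360,100:420]]); cv2.imwrite('pics/w2b.png',cv2.resize(im,(800,300))[:,:,::-1])
# arc plan
c=np.array([.548,-.059]); R=.121
th=np.linspace(137,16,31)[1:]
plan([p[0],p[1],p[2],p[3]],[(c[0]+R*np.cos(np.radians(a)),c[1]+R*np.sin(np.radians(a)),p[2],a,1) for a in th],1.8)
E
```

```text
[np.float64(0.45888413380485055), np.float64(0.025170060061518985), np.float64(0.0609706611228715), np.float64(137.0155844114206)] [-0.23803971 -0.65879018  0.07772197] 3.65
{"x":-0.2,"y":0.8,"z":-0.0,"rz":0.071,"jaw":1.8},
{"x":-0.0,"y":0.8,"z":-0.0,"rz":0.07,"jaw":1.8},
{"x":-0.0,"y":0.9,"z":-0.0,"rz":0.07,"jaw":1.8},
{"x":-0.1,"y":0.8,"z":-0.0,"rz":0.071,"jaw":1.8},
{"x":-0.0,"y":0.9,"z":-0.0,"rz":0.07,"jaw":1.8}

{"x":-0.0,"y":0.8,"z":-0.0,"rz":0.071,"jaw":1.8},
{"x":-0.1,"y":0.9,"z":-0.0,"rz":0.07,"jaw":1.8},
{"x":0.0,"y":0.8,"z":-0.0,"rz":0.07,"jaw":1.8},
{"x":-0.0,"y":0.9,"z":-0.0,"rz":0.071,"jaw":1.8},
{"x":-0.1,"y":0.8,"z":-0.0,"rz":0.07,"jaw":1.8}

{"x":0.0,"y":0.9,"z":-0.0,"rz":0.071,"jaw":1.8},
{"x":-0.0,"y":0.8,"z":-0.0,"rz":0.07,"jaw":1.8},
{"x":-0.0,"y":0.9,"z":-0.0,"rz":0.07,"jaw":1.8},
{"x":-0.1,"y":0.8,"z":-0.0,"rz":0.071,"jaw":1.8},
{"x":-0.0,"y":0.9,"z":-0.0,"rz":0.07,"jaw":1.8}

{"x":-0.0,"y":0.8,"z":-0.0,"rz":0.071,"jaw":1.8},
{"x":-0.1,"y":0.9,"z":-0.0,"rz":0.07,"jaw":1.8},
{"x":0.0,"y":0.8,"z":-0.0,"rz":0.07,"jaw":1.8},
{"x":-0.0,"y":0.9,"z":-0.0,"rz":0.071,"jaw":1.8},
{"x":-0.0,"y":0.8,"z":-0.0,"rz":0.07,"jaw":1.8}

{"x":-0.1,"y":0.9,"z":-0.0,"rz":0.071,"jaw":1.8},
{"x":-0.0,"y":0.8,"z":-0.0,"rz":0.07,"jaw":1.8},
{"x":-0.0,"y":0.9,"z":-0.0,"rz":0.07,"jaw":1.8},
{"x":-0.1,"y":0.9,"z":-0.0,"rz":0.071,"jaw":1.8},
{"x":0.0,"y":0.8,"z":-0.0,"rz":0.07,"jaw":1.8}

{"x":-0.0,"y":0.9,"z":-0.0,"rz":0.071,"jaw":1.8},
{"x":-0.1,"y":0.8,"z":-0.0,"rz":0.07,"jaw":1.8},
{"x":0.0,"y":0.9,"z":-0.0,"rz":0.07,"jaw":1.8},
{"x":-0.0,"y":0.8,"z":-0.0,"rz":0.071,"jaw":1.8},
{"x":-0.0,"y":0.9,"z":-0.0,"rz":0.07,"jaw":1.8}

[ 0.6649 -0.0259  0.061  16.0069]
```

View pics/w2b.png

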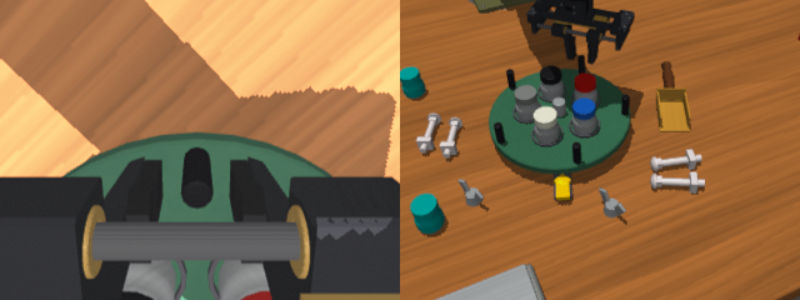

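```bash
python3 - <<'E'
from h import *
s=load('w2'); p,_=now()
k=1.25
f=lambda P:[round((proj(s,P)[0]-100)*k),round((proj(s,P)[1]-100)*k)]
c=np.array([.548,-.059]);d=np.array([np.cos(np.radians(137)),np.sin(np.radians(137))])
for R in(.11,.12,.13): print(R,'base',f([*(c+R*d),.04]),'top',f([*(c+R*d),.082]))
print('tcp xy at z.05,.082',f([p[0],p[1],.05]),f([p[0],p[1],.082]))
cv2.imwrite('pics/w2c.png',cv2.resize(s['img'][190:300,170:340],None,fx=4,fy=4,interpolation=3)[:,:,::-1])
E
```

```text
0.11 base [194, 173] top [193, 215]
0.12 base [194, 156] top [193, 194]
0.13 base [194, 138] top [193, 172]
tcp xy at z.05,.082 [196, 159] [196, 189]
```

View pics/w2c.png

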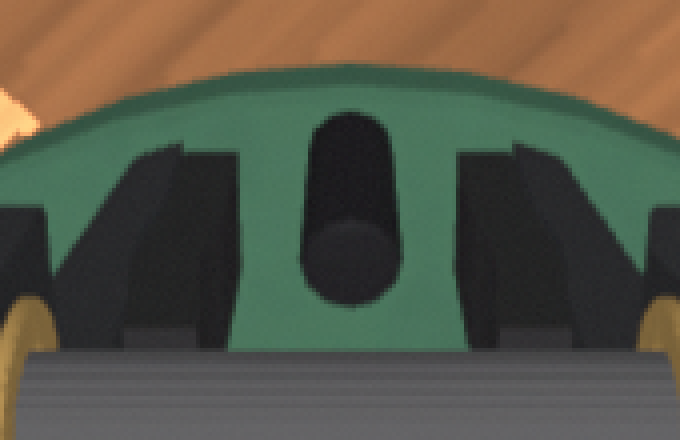

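Peg centred between the jaws. The projection agrees with R = 120 mm for the assumed axis. Pushing round.

>>> send_rows(
  motion=[
    {"x":-0.2,"y":0.8,"z":0,"rx":0,"ry":0,"rz":0.071,"jaw":1.8},
    {"x":0,"y":0.8,"z":0,"rx":0,"ry":0,"rz":0.07,"jaw":1.8},
    {"x":0,"y":0.9,"z":0,"rx":0,"ry":0,"rz":0.07,"jaw":1.8},
    {"x":-0.1,"y":0.8,"z":0,"rx":0,"ry":0,"rz":0.071,"jaw":1.8},
    {"x":0,"y":0.9,"z":0,"rx":0,"ry":0,"rz":0.07,"jaw":1.8},
  ],
)

```text
clock: 4.25
tool_pos: [0.4915, 0.0485, 0.0619]
eef_rot: [0.525, 0.851, -0.002, -0.001]
contact_force: [-3.9, -0.6, 0.6]
opening: 0.208
finger_force: 1.9
```

>>> send_rows(
  motion=[
    {"x":0,"y":0.8,"z":0,"rx":0,"ry":0,"rz":0.071,"jaw":1.8},
    {"x":-0.1,"y":0.9,"z":0,"rx":0,"ry":0,"rz":0.07,"jaw":1.8},
    {"x":0,"y":0.8,"z":0,"rx":0,"ry":0,"rz":0.07,"jaw":1.8},
    {"x":0,"y":0.9,"z":0,"rx":0,"ry":0,"rz":0.071,"jaw":1.8},
    {"x":-0.1,"y":0.8,"z":0,"rx":0,"ry":0,"rz":0.07,"jaw":1.8},
  ],
)

```text
clock: 4.75
tool_pos: [0.5321, 0.0617, 0.0619]
eef_rot: [0.666, 0.746, -0.001, -0.002]
contact_force: [-3.8, 2.5, 0.2]
opening: 0.205
finger_force: 1.9
```

```bash
python3 - <<'E'
from h import *
p,st=now(); print(p,st['q'].round(2),st['contact_force'],st['clock'],st['opening']*88)
d=np.array(p[:2])-[.548,-.059]; print(np.hypot(*d),np.degrees(np.arctan2(d[1],d[0])))
E
```

```text
[np.float64(0.5321227696740493), np.float64(0.061662927974845336), np.float64(0.06191020618348344), np.float64(96.53886026580959)] [ 0.    0.85 -0.34  1.95  0.61  0.45 -0.68] [-3.803955   2.4779045  0.2127718] 4.75 18.00228471719866
0.12170303459768785 97.49610468505574
```

Tracking well, with about 4 N of push. Continuing.

>>> send_rows(
  motion=[
    {"x":0,"y":0.9,"z":0,"rx":0,"ry":0,"rz":0.071,"jaw":1.8},
    {"x":0,"y":0.8,"z":0,"rx":0,"ry":0,"rz":0.07,"jaw":1.8},
    {"x":0,"y":0.9,"z":0,"rx":0,"ry":0,"rz":0.07,"jaw":1.8},
    {"x":-0.1,"y":0.8,"z":0,"rx":0,"ry":0,"rz":0.071,"jaw":1.8},
    {"x":0,"y":0.9,"z":0,"rx":0,"ry":0,"rz":0.07,"jaw":1.8},
  ],
)

```text
clock: 5.25
tool_pos: [0.5749, 0.0603, 0.0619]
eef_rot: [0.786, 0.618, -0.0, -0.002]
contact_force: [-3.7, 3.1, 0.8]
opening: 0.205
finger_force: 1.9
```

>>> send_rows(
  motion=[
    {"x":0,"y":0.8,"z":0,"rx":0,"ry":0,"rz":0.071,"jaw":1.8},
    {"x":-0.1,"y":0.9,"z":0,"rx":0,"ry":0,"rz":0.07,"jaw":1.8},
    {"x":0,"y":0.8,"z":0,"rx":0,"ry":0,"rz":0.07,"jaw":1.8},
    {"x":0,"y":0.9,"z":0,"rx":0,"ry":0,"rz":0.071,"jaw":1.8},
    {"x":0,"y":0.8,"z":0,"rx":0,"ry":0,"rz":0.07,"jaw":1.8},
  ],
)

```text
clock: 5.75
tool_pos: [0.6142, 0.0445, 0.062]
eef_rot: [0.882, 0.471, -0.0, -0.002]
contact_force: [-2.3, 3.2, 0.4]
opening: 0.203
finger_force: 1.8
```

```bash
python3 - <<'E'
from h import *
p,st=now(); print(p,st['q'].round(2),st['contact_force'],st['clock'],st['opening']*88)
c=np.array([.548,-.059]);d=np.array(p[:2])-c; print(np.hypot(*d),np.degrees(np.arctan2(d[1],d[0])))
t=snap('top','t3')
cv2.imwrite('pics/t3c.png',cv2.resize(t['img'][105:245,190:377],None,fx=4.27,fy=4.27,interpolation=3)[:,:,::-1])
E
```

```text
[np.float64(0.6141892851666806), np.float64(0.04446855258074613), np.float64(0.061978232454545604), np.float64(56.231017756517296)] [-0.02  0.9  -0.23  1.71  0.33  0.57 -1.03] [-2.26911997  3.21057395  0.42586246] 5.75 17.892388795340114
0.12282818424136532 57.392774995945516
```

View pics/t3c.png

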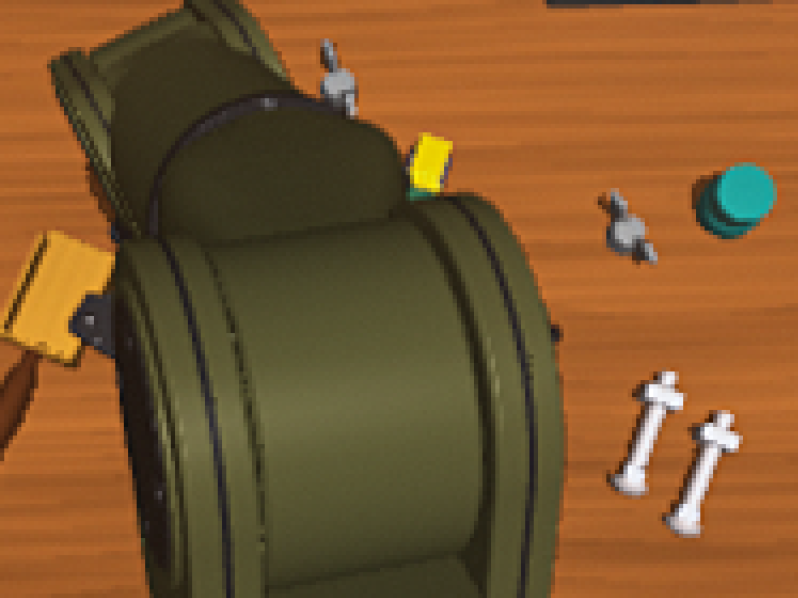

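The arm hides the carousel in this view. Hardware is undisturbed: wings at (338,87) and (627,232), bolts and scoop unchanged. Continuing.

>>> send_rows(
  motion=[
    {"x":-0.2,"y":0.9,"z":0,"rx":0,"ry":0,"rz":0.071,"jaw":1.8},
    {"x":-0.1,"y":0.8,"z":0,"rx":0,"ry":0,"rz":0.07,"jaw":1.8},
    {"x":0,"y":0.9,"z":0,"rx":0,"ry":0,"rz":0.07,"jaw":1.8},
    {"x":-0.1,"y":0.9,"z":0,"rx":0,"ry":0,"rz":0.071,"jaw":1.8},
    {"x":0,"y":0.8,"z":0,"rx":0,"ry":0,"rz":0.07,"jaw":1.8},
  ],
)

```text
clock: 6.3
tool_pos: [0.6449, 0.0135, 0.0622]
eef_rot: [0.951, 0.31, 0.001, -0.002]
contact_force: [-0.7, 3.0, -1.3]
opening: 0.207
finger_force: 1.8
```

```bash
python3 - <<'E'
from h import *
p,st=now(); print(p,st['q'].round(2),st['contact_force'],st['clock'])
c=np.array([.548,-.059]);d=np.array(p[:2])-c; print(np.hypot(*d),np.degrees(np.arctan2(d[1],d[0])))
th=[33,29,25,21,18]; R=.121
plan(p,[(c[0]+R*np.cos(np.radians(a)),c[1]+R*np.sin(np.radians(a)),p[2],a,1) for a in th],1.8)
E
```

```text
[np.float64(0.6449215486398711), np.float64(0.013530140157639852), np.float64(0.06215314426442291), np.float64(36.14016503881553)] [-0.01  0.93 -0.16  1.62  0.21  0.61 -1.21] [-0.74513895  3.03194962 -1.26527646] 6.3
0.12105539154468818 36.80892824133771
{"x":-0.0,"y":0.8,"z":-0.0,"rz":0.055,"jaw":1.8},
{"x":-0.1,"y":0.8,"z":-0.0,"rz":0.07,"jaw":1.8},
{"x":0.0,"y":0.9,"z":-0.0,"rz":0.069,"jaw":1.8},
{"x":-0.0,"y":0.8,"z":-0.0,"rz":0.07,"jaw":1.8},
{"x":-0.0,"y":0.7,"z":-0.0,"rz":0.053,"jaw":1.8}

[ 0.6634 -0.0218  0.0622 17.9774]
```

>>> send_rows(
  motion=[
    {"x":0,"y":0.8,"z":0,"rx":0,"ry":0,"rz":0.06,"jaw":1.8},
    {"x":-0.1,"y":0.8,"z":0,"rx":0,"ry":0,"rz":0.07,"jaw":1.8},
    {"x":0,"y":0.9,"z":0,"rx":0,"ry":0,"rz":0.07,"jaw":1.8},
    {"x":0,"y":0.8,"z":0,"rx":0,"ry":0,"rz":0.07,"jaw":1.8},
    {"x":0,"y":0.5,"z":0,"rx":0,"ry":0,"rz":0.05,"jaw":1.8},
  ],
)

```text
clock: 6.8
tool_pos: [0.663, -0.0215, 0.0622]
eef_rot: [0.988, 0.154, 0.001, -0.001]
contact_force: [0.5, 2.7, -0.2]
opening: 0.205
finger_force: 1.5
```

>>> send_rows(
  motion=[
    {"x":0,"y":0.2,"z":0,"rx":0,"ry":0,"rz":0.02,"jaw":1.8},
    {"x":0,"y":0,"z":0,"rx":0,"ry":0,"rz":0,"jaw":1.8},
    {"x":0,"y":0,"z":0,"rx":0,"ry":0,"rz":0,"jaw":1.8},
    {"x":0,"y":0,"z":0,"rx":0,"ry":0,"rz":0,"jaw":1.8},
    {"x":0,"y":0,"z":0,"rx":0,"ry":0,"rz":0,"jaw":1.8},
  ],
)

```text
clock: 7.3
tool_pos: [0.6625, -0.0253, 0.0616]
eef_rot: [0.989, 0.145, -0.0, 0.0]
contact_force: [-0.8, 0.5, 0.5]
opening: 0.202
finger_force: 0.2
```

```bash
python3 - <<'E'
from h import *
p,st=now(); print(p,st['contact_force'],st['clock'])
c=np.array([.548,-.059]);d=np.array(p[:2])-c; print(np.hypot(*d),np.degrees(np.arctan2(d[1],d[0])))
s=snap('wrist','w4');t=snap('scene','s4')
im=np.hstack([s['img'][80:320,80:400],t['img'][120:360,100:420]]); cv2.imwrite('pics/w4b.png',cv2.resize(im,(800,300),interpolation=3)[:,:,::-1])
E
```

```text
[np.float64(0.6624921978007327), np.float64(-0.025321278449107), np.float64(0.06155486632238184), np.float64(16.676104299835558)] [-0.8144493   0.54046582  0.53877602] 7.3
0.11934286590552727 16.39163403007275
```

View pics/w4b.png

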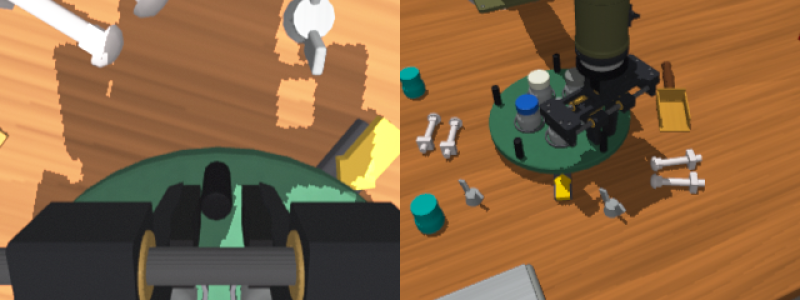

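Peg still inside the jaws, about 2° short. One more nudge of 0.4 cm, a short pause, then straight up.

>>> send_rows(
  motion=[
    {"x":0,"y":0.2,"z":0,"rx":0,"ry":0,"rz":0.02,"jaw":1.8},
    {"x":0,"y":0.2,"z":0,"rx":0,"ry":0,"rz":0.02,"jaw":1.8},
    {"x":0,"y":0,"z":0,"rx":0,"ry":0,"rz":0,"jaw":1.8},
    {"x":0,"y":0,"z":0,"rx":0,"ry":0,"rz":0,"jaw":2.4},
    {"x":0,"y":0,"z":0,"rx":0,"ry":0,"rz":0,"jaw":2.8},
  ],
)

```text
clock: 7.9
tool_pos: [0.6646, -0.0294, 0.0617]
eef_rot: [0.992, 0.125, 0.001, 0.0]
contact_force: [0.2, 0.2, 0.3]
opening: 0.312
finger_force: 0.0
```

>>> send_rows(
  motion=[
    {"x":0,"y":0,"z":0,"rx":0,"ry":0,"rz":0,"jaw":2.8},
    {"x":0,"y":0,"z":-1,"rx":0,"ry":0,"rz":0,"jaw":2.8},
    {"x":0,"y":0,"z":-2,"rx":0,"ry":0,"rz":0,"jaw":2.8},
    {"x":0,"y":0,"z":-3,"rx":0,"ry":0,"rz":0,"jaw":2.8},
    {"x":0,"y":0,"z":-3,"rx":0,"ry":0,"rz":0,"jaw":2.8},
  ],
)

```text
clock: 8.4
tool_pos: [0.664, -0.0288, 0.1531]
eef_rot: [0.992, 0.125, 0.0, 0.0]
contact_force: [1.0, -0.2, -0.3]
opening: 0.318
finger_force: 0.0
```

>>> send_rows(
  motion=[
    {"x":0,"y":-3,"z":-2,"rx":0,"ry":0,"rz":0,"jaw":2.8},
    {"x":0,"y":-4,"z":-1,"rx":0,"ry":0,"rz":0,"jaw":2.8},
    {"x":0,"y":-4,"z":0,"rx":0,"ry":0,"rz":0,"jaw":2.8},
    {"x":0,"y":-4,"z":0,"rx":0,"ry":0,"rz":0,"jaw":2.8},
    {"x":0,"y":-4,"z":0,"rx":0,"ry":0,"rz":0,"jaw":2.8},
  ],
)

```text
clock: 8.9
tool_pos: [0.6167, 0.1568, 0.1828]
eef_rot: [0.992, 0.125, 0.001, -0.0]
contact_force: [0.1, -0.1, 0.3]
opening: 0.318
finger_force: 0.0
```

>>> send_rows(
  motion=[
    {"x":0,"y":-4,"z":0,"rx":0,"ry":0,"rz":0,"jaw":2.8},
    {"x":0,"y":-4,"z":0,"rx":0,"ry":0,"rz":0,"jaw":2.8},
    {"x":0,"y":-4,"z":0,"rx":0,"ry":0,"rz":0,"jaw":2.8},
    {"x":0,"y":-2,"z":0,"rx":0,"ry":0,"rz":0,"jaw":2.8},
    {"x":0,"y":0,"z":0,"rx":0,"ry":0,"rz":0,"jaw":2.8},
  ],
)

```text
clock: 9.4
tool_pos: [0.5803, 0.2963, 0.1823]
eef_rot: [0.992, 0.129, 0.0, -0.002]
contact_force: [1.0, 0.1, -0.6]
opening: 0.315
finger_force: 0.0
```

```bash
python3 - <<'E'
from h import *
p,st=now(); print(p,st['clock'])
t=snap('top','t5')
cv2.imwrite('pics/t5c.png',cv2.resize(t['img'][105:245,190:377],None,fx=4.27,fy=4.27,interpolation=3)[:,:,::-1])
E
```

```text
[np.float64(0.5803086803217508), np.float64(0.29627011930843067), np.float64(0.18229839018918637), np.float64(14.766250594207971)] 9.4
```

View pics/t5c.png

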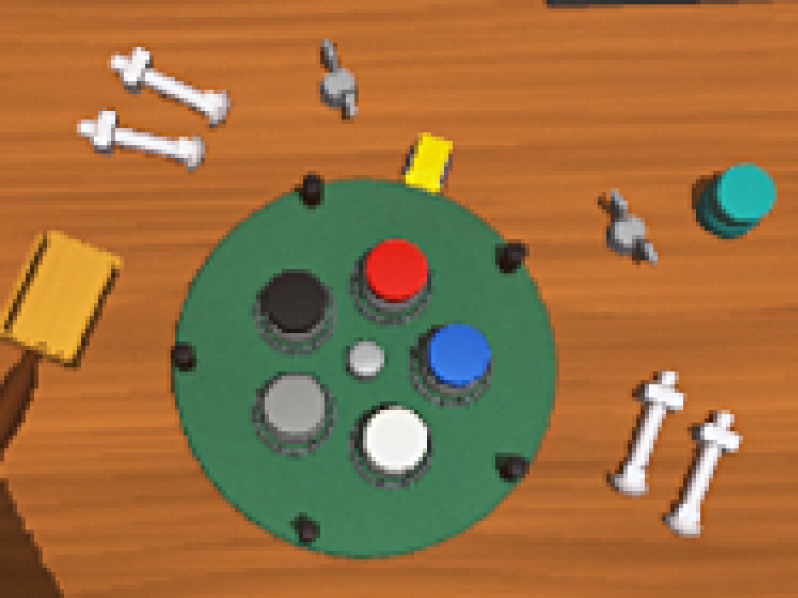

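Red cap at crop (397,270), hub (366,358), yellow pointer (430,163); everything else unchanged. Checking the angle by numbers.

```bash
python3 - <<'E'
from h import *
t=load('t5'); R=lambda u,v,z: ray(t,190+u/4.27,105+v/4.27,z)[:2]
hsv=cv2.cvtColor(t['img'],cv2.COLOR_RGB2HSV)
def cen(lo,hi):
    m=cv2.inRange(hsv,lo,hi); m[:105]=0;m[245:]=0;m[:,:260]=0;m[:,377:]=0
    y,x=np.where(m>0); return x.mean(),y.mean(),len(x)
yc=cen((24,180,150),(34,255,255)); 
m=cv2.inRange(hsv,(0,200,120),(4,255,255)); m[:,:240]=0;m[:,340:]=0;m[:130]=0;m[:220]*=1; y,x=np.where(m[:230]>0); print(yc,x.mean(),y.mean(),len(x))
ptr=ray(t,yc[0],yc[1],.02)[:2]; red=ray(t,x.mean(),y.mean(),.092)[:2]
pegs=np.array([R(u,v,.08) for u,v in((312,185),(512,255),(512,467),(306,528),(183,355))])
c=pegs.mean(0); h=R(366,358,.07); print(c,h,ptr,red)
for cc in (c,h,np.array([.548,-.059])):
    e=(ptr-cc)/np.linalg.norm(ptr-cc); d=red-cc; print('x',d@e,'y',e[0]*d[1]-e[1]*d[0],np.degrees(np.arctan2(e[1],e[0])))
    dp=pegs-cc; print(((np.degrees(np.arctan2(dp[:,1],dp[:,0]))+36)%72-36).round(1))
E
```

```text
(np.float64(289.97802197802196), np.float64(142.82417582417582), 91) 282.2451612903226 167.90322580645162 155
[ 0.54734 -0.05888] [ 0.5479 -0.0601] [ 0.6931 -0.111 ] [ 0.6024 -0.079 ]
x 0.058619557787871146 y -0.0004067490066953887 -19.675734108075815
[14.8 15.  14.8 15.1 15.7]
x 0.057683815442955616 y 0.00019348370224437847 -19.318164257363588
[15.5 15.1 14.2 14.6 16. ]
x 0.0579580405634892 y -0.0004749042439695615 -19.716335794086852
[15.  14.8 14.5 15.2 16.1]
```

Red jar is within about 1 mm of the pointer line and all is at rest; handing in.

```bash
python3 -c "
from plant import *
print(finish_job())"
```

```text
the job is handed in; nothing more can be done
None
```

I turned the carousel about 121° clockwise by one rim peg; the red-capped jar measured within about 1 mm of the pointer line, no jar was touched and the hardware and scoop looked unmoved, and I handed the job in at about 9.5 s (no verdict was returned).

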